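Seat the burner crown on its locating key

TASK

The round burner crown of the small portable hob was put back turned the wrong way round. Without picking it up, push it round with a fingertip until the notch in its rim stands over the little locating key on the burner, then press it down until it is fully seated, and leave the pepper drum, the spice jar and the tin round the hob where they stand.

Things in the scene. Friction and masses are not known exactly. Their poses are not given: they have to be found in the camera images.
- hob: portable single-burner hob, fixed: white box 220 mm wide (y), 190 mm deep (x), top face 50 mm above the worktop, black control knob on its front. Origin at the centre of its underside; z up, its x points from the knob side to the back. The vertical burner axis is its z axis through the origin
- seat (a point): centre of the burner's seat, on the burner axis, 62 mm above the worktop: the top of a fixed burner cup of 48 mm radius. From it a spindle 18 mm across stands 18 mm up into the crown's blind bore (0.75 mm play all round). A brass collar of 34 mm radius round the spindle carries the crown
- key (a point): middle of the top of the locating key, on the front (-x) side of the hob's burner, 44 mm from its axis, 69 mm above the worktop. The key is a fixed round steel bar 6 mm across lying radially, 38 to 65 mm from the axis; a white ceramic block (14 mm wide, 55 to 67 mm from the axis, top 68.5 mm above the worktop) holds its outer end and stays visible outside the crown
- crown: burner crown, loose, 0.14 to 0.24 kg: black enamelled disc 100 mm across, 10 mm thick, with one rim notch, a middle boss (28 mm across) and two round studs. Origin at the centre of the disc's underside; z up, notch towards -x, studs towards +y and -y. It stands level on the collar, underside 70 mm above the worktop, 1 mm above the key; seated, 62 mm. It goes down only with the notch over the key
- notch (a point): middle of the notch, in the plane of the disc's underside, 44 mm from the crown's axis. The notch is 10 mm wide, open at the rim, and runs in to 38 mm from the axis. It starts 35 degrees or more away from the key, on either side. The crown turns easily on the spindle (under 2 N at a stud) and stays at the angle where it is left
- boss_top (a point): centre of the flat top of the crown's boss, the place to press, 24 mm above the disc's underside: 94 mm above the worktop at the start, 86 mm when seated. Pressed with the notch off the key, the crown only rocks down 2 to 4 mm onto the key and can still be turned on
- stud_left (a point): centre of the top of one stud, 36 mm from the crown's axis on its +y side. A stud is 10 mm across and stands 16 mm above the top face of the disc; pushing sideways against it turns the crown
- stud_right (a point): the same for the other stud, on the crown's -y side
- collar (a joint): height of the brass collar under the crown: 0 at the start (crown raised), 0.008 m when pressed fully down. It slides stiffly, at about 7 N plus the damping of 20 N per m/s, has no spring, and stays where it is left
- pepper_drum: striped pepper drum with a white lid, 46 mm across, 98 mm tall, standing left of the hob, loose; origin at the centre of its underside
- spice_jar: small spice jar with a green lid, 46 mm across, 98 mm tall, standing right of the hob, loose; origin at the centre of its underside
- tomato_tin: food tin, 75 mm across, 58 mm tall, standing behind the hob, loose; origin at the centre of its underside
Mind the look-alikes: they are no part of the job. What is shaped like the crown but blue is not meant.

How it is judged:
On the way:
1. the notch is over the key (horizontal distance between notch and key below 0.006 m), for 0.05 s.
At the end, for the whole second after the job is handed in: the crown lies at rest and level (within 2 degrees) on the seat, its underside within 1.5 mm of the seat, with the notch over the key (middles within 4 mm seen from above); drum, jar and tin are within 20 mm of where they stood (horizontal distance between notch and key below 0.004 m and z of crown in the frame of hob below 0.0635 m and angle between crown's own z axis and vertical below 0.035 rad and linear speed of crown below 0.01 m/s and distance of each of pepper_drum, spice_jar, tomato_tin from where it was at the start of the episode below 0.02 m); the robot touches nothing.
It fails at once if the crown is lifted (more than 6 mm above its starting height) (z of crown in the frame of hob above 0.076 m).
It fails at once if the crown is tipped by more than 15 degrees (angle between crown's own z axis and vertical above 0.26 rad).
It fails at once if the drum, the jar or the tin is knocked away by more than 20 mm (distance of any of pepper_drum, spice_jar, tomato_tin from where it was at the start of the episode above 0.02 m).
It also fails if it takes over 51 s, if anything falls off the work surface, if the arm or the gripper's body presses on something with over 40 N, if the wrist force passes 120 N, or if a joint passes its speed limit or range.

ROBOT

A 6-joint arm with a two-finger parallel gripper is mounted at the origin on a cart in front of the work surface, level with it; the furniture and walls round the work are solid. World frame = base frame: x ahead of the robot, y to its left, z up, the work surface at z = 0. Lengths are in m, angles in rad, forces in N, time in s.
With the tool pointing down it reaches from about 0.35 to 0.975 m from the base axis. Payload 4.9 kg.
Tool frame: the origin (TCP) lies at the very end of the fingers, on their centre line; the grasp point (between the pads) lies 19 mm behind it (manip.grasp_offset is the distance from the TCP to the grasp point, in m); z points along the fingers, y is the line along which they close (so a half turn about z gives the same grasp; the last joint's range is limited). The gripper opens to 85 mm and grips with 20 to 120 N. Pads are 22 mm wide; open, the fingers measure 114 mm over their backs; the gripper's body (76 mm by 85 mm) begins 54 mm behind the grasp point. The pads swing forward as they close: fully open they stand 13 mm farther back than shut.
Start: joints at [-1.332, 0.053, 1.613, -0, 1.476, -0.119], TCP at [0.219, -0.585, 0.231] pointing down, gripper open.
Joint ranges: [-3.01, 3.01], [-1.01, 2.22], [0.06, 2.58], [-1.02, 4.17], [0.09, 2.62], [-3.14, 3.14]. Speed limits (rad/s): [2.57, 2.57, 3.14, 3.14, 3.14, 3.14].

INTERFACE

Orientations are given as a unit quaternion [w, x, y, z].
In Python, from plant import manip, eyes, job_done, models gives the robot as it stands.
- The arm moves only by the tool servo_tool, never from a script. Its argument "motion" is one flat list of numbers, 5 for each row, row after row: the opening, from -1 (shut) to 1 (fully open), then the shift along the tool's x, y, z normalised to -1 to 1, where 1 is 120 mm, then the turn about the tool's z normalised to -1 to 1, where 1 is 45 degrees. A call has 1 to 5 rows; each row is the pose to reach, as a shift and turn from the pose commanded when the call began, along the tool's axes at that moment; what a row does not reach only later rows make up. A row lasts 1/8 s, in which the tool goes at most 62.5 mm and 10.7 degrees, less where a joint would pass 70% of its speed; a pose out of reach is approached as far as the arm can. A call with a number of a shift or a turn outside -1 to 1 is refused whole. A call with a gripper value outside its range is refused whole. The fingers move at their own pace and stop on an object; the grip force is fixed at half the most. Time passes only in rows, so rows that repeat a pose let the fingers close. It gives the time, the measured TCP pose, the force, the opening and the grip force at its end, in the units of the state.
- manip.state(): the state, without advancing time (a new reading comes with each control period).
- eyes.grab_frame(name): name is "scene" or "top" or "wrist"; returns (picture, depth): 384x512x3 uint8, red, green, blue; 384x512 float32, m along the optical axis (not along the pixel's ray), 0 where there is no reading.
- eyes.camera_params(name): a dict with "fov_y" (degrees; the focal length in pixels is half the picture's height over the tangent of half this angle, whatever the lens; pixels are square), "cx", "cy" (the principal point, pixels), "D" ([k1, k2, p1, p2, k3] as OpenCV has them; the pictures are not rectified), "pose" (4x4, takes a point from camera to world coordinates); the wrist camera has in their place "T_tool_cam" (4x4, takes a point from camera to tool coordinates, whose origin is the TCP and whose axes are the flange's). Camera axes: x right, y up, looking along -z (the intrinsics and any distortion apply to the point x, -y, -z); pixel columns grow to the right and rows downward; lengths in m; the calibration is good to about 2 mm. A picture is of the moment at which its call begins: read the wrist's pose just before it. camera_params takes no time and is no camera call.
- job_done(): hands the job in; it is judged then, once.
Trained networks look in the newest picture that a camera, given by its name, has taken for a name from the list of things; names that differ only in an ending like _2 or _b are one class to them, and where a whole thing is asked for, a point or a joint stands for the part that bears it (a point fixed in the world has none). Each returns a list of dicts, best first, with "p" (0 to 1); they miss things now and then, are a little off and sometimes report something else, mostly with a low value. They report only what shows in the picture. A call takes as long as a camera call. They do not tell look-alikes from the thing itself.
- models.regions_of(camera, label): "mask" (384x512 bool, what is visible of it) and "pixel" ([column, row] in pixels, amid what is visible of it).
The state is a dict: "time": time; "joint_pos": joint angles; "joint_vel": joint speeds; "joint_efforts": joint torques, N m; "tool_pos": TCP position; "tool_rot": TCP orientation; "contact_force": force on the tool from outside, world axes, zero at the start; "ft_torque": the same for the moment, N m; "gripper_width": opening from 0.0 (shut) to 1.0 (fully open); "grasp_force": force on a finger pad.
Only numpy, scipy, OpenCV 4.12 (cv2) and the standard library are available. Lean on these libraries where they do the work, as an engineer would, in place of code of your own. Each camera call takes 0.05 s, during which the arm holds its last target. There are 200 camera calls.

## Working session

There is one attempt and no reset: what is moved stays moved. The work goes in short steps, Python scripts to look and compute and a tool call to move; the robot and the scene stay as the last step left them, time stands still between calls to the robot, and variables do not carry over. Pictures are saved under pics/ and viewed, at most 10 in all, crops included, and the job is handed in when it is done.

Besides the shell and the picture viewer there is one more tool, called by a JSON object that holds its "method" and its "body", one argument or row to a line. servo_tool: Moves the arm, as the interface text tells. Its arguments: {"type":"object","properties":{"motion":{"type":"array","items":{"type":"number","minimum":-1,"maximum":1}}},"required":["motion"]}

```bash
mkdir -p pics
cat > h.py <<'E'
import numpy as np, cv2
from scipy.spatial.transform import Rotation as R
from plant import manip, eyes, models
def cam(n):
    c=eyes.camera_params(n); f=192/np.tan(np.radians(c["fov_y"])/2)
    K=np.array([[f,0,c["cx"]],[0,f,c["cy"]],[0,0,1]]); 
    if "pose" in c: T=np.array(c["pose"])
    else:
        s=manip.state(); T=np.eye(4); w,x,y,z=s["tool_rot"]; T[:3,:3]=R.from_quat([x,y,z,w]).as_matrix(); T[:3,3]=s["tool_pos"]; T=T@np.array(c["T_tool_cam"])
    return K,np.array(c["D"],float),T
def onplane(n,px,z,C=None):
    K,D,T=C or cam(n); u=cv2.undistortPoints(np.array(px,float).reshape(-1,1,2),K,D).reshape(-1,2)
    d=np.c_[u[:,0],-u[:,1],-np.ones(len(u))]@T[:3,:3].T
    return T[:3,3]+d*((z-T[2,3])/d[:,2])[:,None]
def bydepth(n,px,dep,C=None):
    K,D,T=C or cam(n); px=np.array(px,float).reshape(-1,2); u=cv2.undistortPoints(px.reshape(-1,1,2),K,D).reshape(-1,2)
    z=dep[px[:,1].astype(int),px[:,0].astype(int)]
    return (np.c_[u[:,0],-u[:,1],-np.ones(len(u))]*z[:,None])@T[:3,:3].T+T[:3,3]
def project(n,P,C=None):
    K,D,T=C or cam(n); p=(np.array(P)-T[:3,3])@T[:3,:3]
    return cv2.projectPoints((p*[1,-1,-1]).reshape(-1,1,3),np.zeros(3),np.zeros(3),K,D)[0].reshape(-1,2)
E
python3 - <<'E'
from h import *
ims=[]
for n in ["top","scene"]:
    im,d=eyes.grab_frame(n); np.savez(f"/tmp/{n}.npz",im=im,d=d); C=cam(n); print(n,C[2][:3,3].round(2))
    ims.append(im)
    for l in ["hob","crown","stud_left","key","pepper_drum","spice_jar","tomato_tin"]:
        for r in models.regions_of(n,l)[:3]:
            px=np.array(r["pixel"]); print(l,round(r["p"],2),px.round(),bydepth(n,[px],d,C)[0].round(3),r["mask"].sum())
    cv2.imwrite(f"pics/{n}.png",im[:,:,::-1])
print(manip.state()["tool_rot"])
E
```

```text
top [ 0.52 -0.08  1.28]
hob 0.75 [226. 196.] [0.551 0.003 0.077] 2900
crown 0.96 [229. 208.] [ 0.509 -0.008  0.093] 717
crown 0.84 [289. 219.] [ 0.473 -0.214  0.022] 617
crown 0.73 [351. 254.] [ 0.354 -0.428  0.025] 596
stud_left 0.83 [353. 255.] [ 0.351 -0.438  0.024] 644
stud_left 0.65 [228. 212.] [ 0.497 -0.004  0.093] 694
key 0.89 [227. 197.] [ 0.546 -0.001  0.08 ] 2849
pepper_drum 0.8 [147. 202.] [0.527 0.262 0.099] 221
spice_jar 0.73 [323. 236.] [ 0.423 -0.317  0.1  ] 199
scene [-0.32  0.51  0.8 ]
hob 0.89 [242. 222.] [0.478 0.033 0.05 ] 1901
hob 0.73 [246. 210.] [0.497 0.002 0.078] 492
crown 0.7 [243. 208.] [0.509 0.007 0.081] 472
crown 0.65 [367. 200.] [ 0.347 -0.437  0.021] 397
stud_left 0.79 [247. 210.] [0.491 0.005 0.08 ] 473
stud_left 0.61 [363. 204.] [ 0.344 -0.418  0.009] 350
key 0.67 [240. 226.] [0.46  0.051 0.054] 1861
pepper_drum 0.84 [171. 242.] [0.505 0.273 0.067] 357
spice_jar 0.51 [332. 199.] [ 0.408 -0.312  0.04 ] 263
tomato_tin 0.77 [214. 182.] [ 0.755 -0.012  0.048] 364
tomato_tin 0.53 [330. 196.] [ 0.418 -0.31   0.047] 277
tomato_tin 0.5 [247. 206.] [0.496 0.002 0.091] 421
[ 1.64066505e-05  9.84041899e-01  1.77936902e-01 -1.21820719e-05]
```

View pics/top.png

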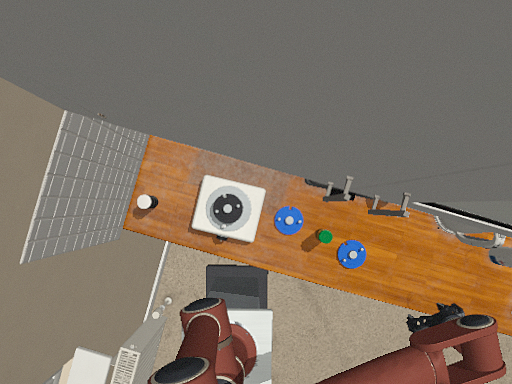

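View pics/scene.png

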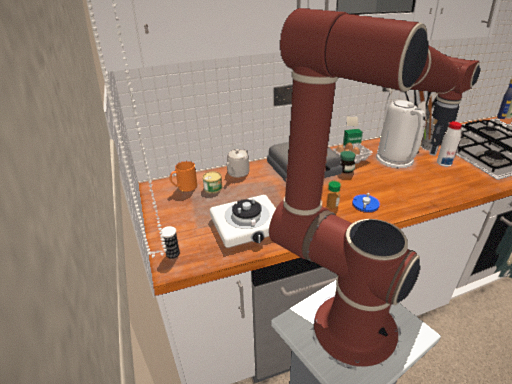

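Run:
```python
from h import *
print(eyes.camera_params("wrist"))
im=np.load("/tmp/top.npz")["im"]
cv2.imwrite("pics/c.png",cv2.resize(im[165:255,185:275],None,fx=6,fy=6,interpolation=cv2.INTER_CUBIC)[:,:,::-1])
```

```text
{'fov_y': 65.95359803164051, 'cx': 257.2598343855576, 'cy': 185.56358737811385, 'D': array([-0.01269711,  0.        ,  0.        ,  0.        ,  0.        ]), 'T_tool_cam': array([[ 2.69107060e-05,  9.54316634e-01,  2.98797192e-01,
         7.62780412e-02],
       [ 9.99999840e-01,  1.43234725e-04, -5.47535206e-04,
         3.23807996e-04],
       [-5.65320088e-04,  2.98797159e-01, -9.54316477e-01,
        -1.42023026e-01],
       [ 0.00000000e+00,  0.00000000e+00,  0.00000000e+00,
         1.00000000e+00]])}
```

{"method": "servo_tool", "body": {
  "motion": [-1,0.34,-0.32,-0.2,0,-1,0.67,-0.64,-0.4,0,-1,1,-0.96,-0.6,0]
}}

```text
time: 1.18
tool_pos: [0.2914, -0.434, 0.304]
tool_rot: [0.0, 0.984, 0.178, 0.0]
contact_force: [-0.1, -0.5, 0.0]
gripper_width: 0.376
grasp_force: 0.0
```

View pics/c.png

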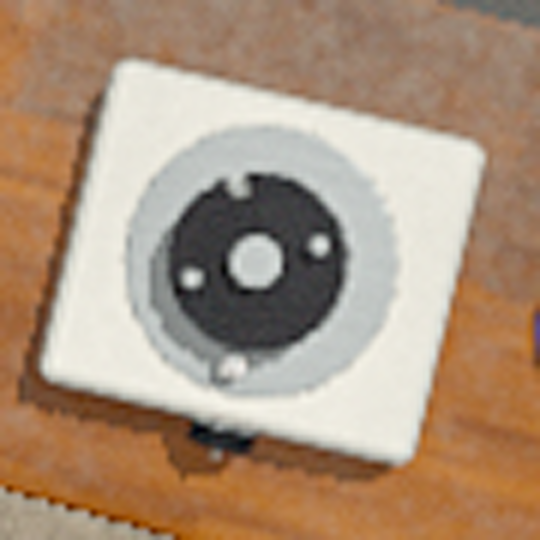

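{"method": "servo_tool", "body": {
  "motion": [-1,0.42,-0.45,0,0,-1,0.84,-0.91,0,0]
}}

```text
time: 1.42
tool_pos: [0.3388, -0.3182, 0.304]
tool_rot: [0.001, 0.984, 0.178, 0.001]
contact_force: [0.9, -0.0, 0.5]
gripper_width: -0.006
grasp_force: 0.0
```

{"method": "servo_tool", "body": {
  "motion": [-1,0.42,-0.45,0,0,-1,0.84,-0.91,0,0]
}}

```text
time: 1.68
tool_pos: [0.386, -0.2023, 0.3036]
tool_rot: [0.0, 0.984, 0.178, 0.001]
contact_force: [1.5, 0.4, 1.0]
gripper_width: 0.001
grasp_force: 0.0
```

{"method": "servo_tool", "body": {
  "motion": [-1,0.42,-0.45,0,0,-1,0.84,-0.91,0,0,-1,0.84,-0.91,0,0,-1,0.84,-0.91,0,0]
}}

```text
time: 2.17
tool_pos: [0.442, -0.0651, 0.3034]
tool_rot: [0.0, 0.984, 0.18, 0.0]
contact_force: [0.5, -0.7, 0.2]
gripper_width: 0.002
grasp_force: 0.0
```

Run:
```python
from h import *
s=manip.state(); C=cam("wrist"); im,d=eyes.grab_frame("wrist"); cv2.imwrite("pics/w1.png",im[:,:,::-1]); np.savez("/tmp/w1.npz",im=im,d=d,K=C[0],D=C[1],T=C[2])
print(s["tool_pos"],s["tool_rot"],s["time"])
for l in ["crown","hob","stud_left","boss_top"]:
    for r in models.regions_of("wrist",l)[:3]:
        px=np.array(r["pixel"]); print(l,round(r["p"],2),px.round(),bydepth("wrist",[px],d,C)[0].round(3),r["mask"].sum())
```

```text
[ 0.44202962 -0.06512636  0.3034303 ] [9.01675291e-05 9.83718046e-01 1.79718660e-01 2.75996552e-05] 2.175
crown 0.92 [229.  85.] [ 0.511 -0.006  0.093] 5868
crown 0.69 [355. 162.] [ 0.475 -0.206  0.023] 3330
hob 0.94 [232.  50.] [0.549 0.007 0.062] 18767
stud_left 0.77 [444. 272.] [ 0.359 -0.429  0.023] 2156
stud_left 0.63 [355. 164.] [ 0.472 -0.207  0.023] 3450
stud_left 0.42 [231.  47.] [0.552 0.009 0.062] 19219
boss_top 0.98 [227.  84.] [ 0.51  -0.003  0.094] 5965
boss_top 0.95 [354. 163.] [ 0.472 -0.206  0.023] 3400
boss_top 0.83 [441. 272.] [ 0.355 -0.426  0.021] 2245
```

View pics/w1.png

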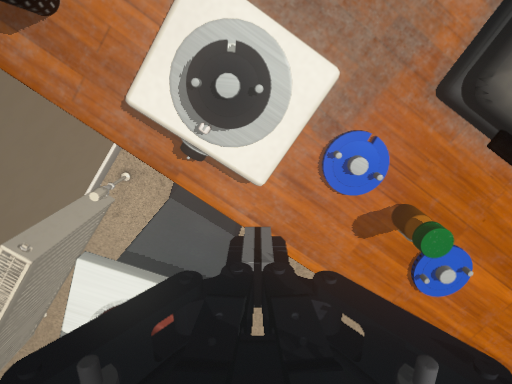

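```bash
cat >> h.py <<'E'
def measure(save=None):
    C=cam("wrist"); im,d=eyes.grab_frame("wrist")
    if save: cv2.imwrite(save,im[:,:,::-1])
    vv,uu=np.mgrid[0:384,0:512]; P=bydepth("wrist",np.c_[uu.ravel(),vv.ravel()],d,C).reshape(384,512,3)
    near=(np.hypot(P[...,0]-.51,P[...,1]+.005)<.06)&(d>0)
    dark=(im.max(2)<75)&near&(P[...,2]>.055)
    g=im.min(2)
    m=((g>110)&near&(P[...,2]>.074)&(P[...,2]<.105)).astype(np.uint8)
    n,_,st,ce=cv2.connectedComponentsWithStats(m)
    out=[]
    for i in range(1,n):
        if st[i,4]>15:
            z=np.median(P[...,2][_==i]); out.append((st[i,4],ce[i].round(1),onplane("wrist",[ce[i]],z,C)[0].round(4)))
    zt=np.median(P[...,2][dark]) if dark.any() else 0
    cs=cv2.findContours(dark.astype(np.uint8),cv2.RETR_EXTERNAL,cv2.CHAIN_APPROX_NONE)[0]
    c=max(cs,key=cv2.contourArea).reshape(-1,2); W=onplane("wrist",c,zt,C)[:,:2]
    hull=W
    A=np.c_[2*W,np.ones(len(W))]
    for k in range(6):
        s=np.linalg.lstsq(A,(W**2).sum(1),rcond=None)[0]; r=np.sqrt(s[2]+s[:2]@s[:2]); e=np.hypot(*(W-s[:2]).T)-r; ok=abs(e)<max(.002,1.5*np.median(abs(e))); 
        if k<5: A2=A[ok]; s=np.linalg.lstsq(A2,(W[ok]**2).sum(1),rcond=None)[0]; r=np.sqrt(s[2]+s[:2]@s[:2])
    e=np.hypot(*(W-s[:2]).T)
    nt=W[e<.045]-s[:2]
    return dict(blobs=out,ztop=zt,c=s[:2],r=r,notch_ang=np.degrees(np.arctan2(*nt.mean(0)[::-1])) if len(nt) else None,nn=len(nt),t=manip.state()["time"]),im,P
E
python3 - <<'E'
from h import *
r,im,P=measure(); 
for k,v in r.items(): print(k,v)
# key block: white, z~.0685
C=cam("wrist")
g=im.min(2); c=onplane("wrist",[[204,128]],.0685,C)[0]; print("key block approx",c)
print(P[120:136:3,196:214:3,2].round(4)); print(g[116:140:2,192:218:2])
hob=models.regions_of("wrist","hob")[0]["mask"]
w=((im.min(2)>150)|hob)&(abs(P[...,2]-.05)<.012)
pts=P[w&(np.hypot(P[...,0]-.51,P[...,1])<.17)][:,:2]
box=cv2.minAreaRect((pts*1000).astype(np.float32)); print(box)
E
```

```text
blobs [(np.int32(482), array([224.6,  83.8]), array([ 0.5097, -0.0036,  0.0933])), (np.int32(62), array([192.7,  80.9]), array([0.5003, 0.0307, 0.0951])), (np.int32(59), array([256.5,  86.9]), array([ 0.519 , -0.0384,  0.0953]))]
ztop 0.07973988118826653
c [ 0.50585879 -0.00360527]
r 0.04633275032551858
notch_ang 30.47324403583892
nn 50
t 2.475
key block approx [0.45045477 0.00671979 0.0685    ]
[[0.053  0.0517 0.0512 0.0785 0.0799 0.0791]
 [0.0523 0.0672 0.067  0.0705 0.0504 0.0784]
 [0.0522 0.0676 0.0684 0.0688 0.0654 0.0524]
 [0.0519 0.0684 0.0689 0.0672 0.057  0.0511]
 [0.0522 0.0514 0.0668 0.0667 0.051  0.0523]
 [0.0509 0.0523 0.0513 0.0514 0.0532 0.0522]]
[[114 113 114 103  61  60  61  59  59  60  59  60  59]
 [112 113 114 113 105  60  60  61  60  60  59  60  60]
 [114 113 112 114 112 104  68  61  60  60  60  60  61]
 [174 113 113 120 197 109 110  99  60  61  60  60  60]
 [170 164 111 173 229 162 161  94 101 106  69  61  60]
 [164 110 121 201 218 173 204 221  99 112 112 111  94]
 [119 112 124 208 179 182 221 213 131 115 114 113 113]
 [109 111 111 118 189 215 216 181 158 171 171 165 172]
 [148 152 110 111 114 171 184 145 173 178 178 176 181]
 [217 142 158 165 167 174 174 172 171 171 176 178 177]
 [224 224 146 162 162 172 173 176 175 173 172 175 179]
 [225 225 224 223 189 161 163 171 174 177 174 172 172]]
((501.3023681640625, -1.494903564453125), (220.73301696777344, 207.9034423828125), 77.30050659179688)
```

```bash
cat >> h.py <<'E'
def go(P,turn=0):
    s=manip.state(); w,x,y,z=s["tool_rot"]; M=R.from_quat([x,y,z,w]).as_matrix()
    return ((np.atleast_2d(P)-s["tool_pos"])@M/.12).round(3)
E
python3 - <<'E'
from h import *
c=np.array([.5097,-.0037]); a=np.radians(60)
print(go([[*(c+.036*np.array([np.cos(a),np.sin(a)])),z] for z in (.3,.12,.087)]))
# hob sides: fit edges of white top at z=.05
im=np.load("/tmp/w1.npz"); C=(im["K"],im["D"],im["T"]); I=im["im"]; d=im["d"]
vv,uu=np.mgrid[0:384,0:512]; P=bydepth("wrist",np.c_[uu.ravel(),vv.ravel()],d,C).reshape(384,512,3)
w=((I.min(2)>195)&(abs(P[...,2]-.05)<.004)&(np.hypot(P[...,0]-.51,P[...,1])<.17)).astype(np.uint8)
cc=max(cv2.findContours(w,cv2.RETR_EXTERNAL,cv2.CHAIN_APPROX_NONE)[0],key=cv2.contourArea).reshape(-1,2)
cc=cc[(cc[:,1]>3)]
W=onplane("wrist",cc,.05,C)[:,:2]
for th in np.arange(-17,-8.9,1):pass
best=None
for yaw in np.radians(np.arange(-20,-5,.25)):
    q=(W-[.5097,-.0037])@np.array([[np.cos(yaw),-np.sin(yaw)],[np.sin(yaw),np.cos(yaw)]])
    f=sum((abs(q[:,i]-s*h)<.0015).sum() for i,h in((0,.095),(1,.11)) for s in(1,-1))
    if best is None or f>best[0]: best=(f,np.degrees(yaw),len(q))
print(best)
E
```

```text
[[ 0.948 -0.491  0.027]
 [ 0.948 -0.491  1.527]
 [ 0.948 -0.491  1.802]]
(np.int64(70), np.float64(-18.5), 458)
```

{"method": "servo_tool", "body": {
  "motion": [-1,0.47,-0.25,0.2,0,-1,0.95,-0.49,0.5,0,-1,0.95,-0.49,0.9,0,-1,0.95,-0.49,0.9,0]
}}

```text
time: 3.02
tool_pos: [0.525, 0.0289, 0.1896]
tool_rot: [-0.001, 0.984, 0.178, -0.005]
contact_force: [0.3, -0.2, 0.2]
gripper_width: 0.002
grasp_force: 0.0
```

Run:
```python
from h import *
s=manip.state();print(s["tool_pos"],s["joint_pos"])
c=np.array([.5097,-.0037]); a=np.radians(60)
print(go([[*(c+.036*np.array([np.cos(a),np.sin(a)])),z] for z in (.12,.087)]))
im=np.load("/tmp/w1.npz"); C=(im["K"],im["D"],im["T"]); I=im["im"]
# straight lines on hob top outline by Hough on white mask
w=((I.min(2)>190)).astype(np.uint8)*255; w[200:]=0
L=cv2.HoughLinesP(cv2.Canny(w,50,150),1,np.pi/360,30,minLineLength=45,maxLineGap=6)
for l in L[:,0]:
    q=onplane("wrist",l.reshape(2,2),.05,C)[:,:2]; v=q[1]-q[0]; n=np.array([-v[1],v[0]])/np.hypot(*v)
    print(l,(np.degrees(np.arctan2(v[1],v[0]))%90).round(1),round(abs((q[0]-c)@n),4))
```

```text
[0.52495528 0.02891243 0.18964901] [-8.65234219e-02 -1.49794317e-01  1.87862756e+00 -1.13730562e-04
  1.42389208e+00  1.12582338e+00]
[[0.023 0.022 0.58 ]
 [0.026 0.023 0.855]]
[128 100 256 182] 76.9 0.0878
[263 183 338  74] 77.6 0.1057
[247   1 337  68] 77.3 0.0914
[127  98 177   2] 76.9 0.1026
[228  18 280  55] 77.7 0.0642
[239  30 287  66] 76.2 0.0597
[247   0 335  66] 77.1 0.0922
[ 89 191 115 145] 75.3 0.0848
[ 86 192 114 144] 74.6 0.0845
```

{"method": "servo_tool", "body": {
  "motion": [-1,0.025,0.023,0.43,0,-1,0.025,0.023,0.75,0,-1,0.025,0.023,0.855,0,-1,0.025,0.023,0.855,0]
}}

```text
time: 3.52
tool_pos: [0.5324, 0.0262, 0.0941]
tool_rot: [0.0, 0.984, 0.177, 0.001]
contact_force: [0.8, 0.1, -0.9]
gripper_width: 0.003
grasp_force: 0.0
```

```bash
cat >> h.py <<'E'
c0=np.array([.5097,-.0037])
def arc(angs,r=.036,z=.087): return go([[*(c0+r*np.array([np.cos(a),np.sin(a)])),z] for a in np.radians(angs)])
E
python3 - <<'E'
from h import *
print(manip.state()["tool_pos"],manip.state()["contact_force"]); print(arc([60,70,80,90,100,110,120,130,140,150,160]))
E
```

```text
[0.5323509  0.02623306 0.09406859] [ 0.76722644  0.08049668 -0.87194921]
[[-0.033 -0.023  0.059]
 [-0.069 -0.061  0.059]
 [-0.112 -0.091  0.059]
 [-0.159 -0.113  0.059]
 [-0.21  -0.127  0.059]
 [-0.262 -0.132  0.059]
 [-0.314 -0.128  0.058]
 [-0.364 -0.115  0.058]
 [-0.412 -0.093  0.058]
 [-0.455 -0.064  0.058]
 [-0.492 -0.027  0.058]]
```

{"method": "servo_tool", "body": {
  "motion": [-1,-0.033,-0.023,0.058,0,-1,-0.069,-0.061,0.058,0,-1,-0.112,-0.091,0.058,0,-1,-0.159,-0.113,0.058,0,-1,-0.159,-0.113,0.058,0]
}}

```text
time: 4.15
tool_pos: [0.5087, 0.0331, 0.0859]
tool_rot: [-0.0, 0.984, 0.178, 0.0]
contact_force: [-0.4, 0.1, 0.4]
gripper_width: 0.002
grasp_force: 0.0
```

Run:
```python
from h import *
s=manip.state();p=s["tool_pos"];print(p,s["contact_force"],np.degrees(np.arctan2(*(p[:2]-c0)[::-1])),np.hypot(*(p[:2]-c0))); print(arc(range(90,171,10)))
```

```text
[0.50870036 0.03313014 0.08589589] [-0.36202387  0.08823077  0.35023012] 91.55473175681655 0.0368437058437748
[[ 0.005  0.009 -0.009]
 [-0.045 -0.005 -0.009]
 [-0.097 -0.01  -0.009]
 [-0.149 -0.006 -0.009]
 [-0.2    0.008 -0.009]
 [-0.247  0.029 -0.009]
 [-0.291  0.059 -0.009]
 [-0.328  0.096 -0.009]
 [-0.358  0.138 -0.009]]
```

{"method": "servo_tool", "body": {
  "motion": [-1,-0.045,-0.005,-0.009,0,-1,-0.097,-0.01,-0.009,0,-1,-0.149,-0.006,-0.009,0,-1,-0.2,0.008,-0.009,0,-1,-0.2,0.008,-0.009,0]
}}

```text
time: 4.78
tool_pos: [0.487, 0.0234, 0.0872]
tool_rot: [-0.0, 0.984, 0.178, 0.0]
contact_force: [1.6, 0.6, 0.4]
gripper_width: 0.002
grasp_force: 0.8
```

Run:
```python
from h import *
s=manip.state();p=s["tool_pos"];print(p,s["contact_force"],np.degrees(np.arctan2(*(p[:2]-c0)[::-1])),np.hypot(*(p[:2]-c0))); print(arc(range(130,191,10)))
r,im,P=measure("pics/w2.png"); print(r)
```

```text
[0.4870175  0.02337952 0.08722492] [1.60565621 0.60749651 0.42115517] 129.95040518029458 0.03532415896324641
[[-0.002 -0.005  0.002]
 [-0.05   0.016  0.002]
 [-0.093  0.046  0.002]
 [-0.13   0.083  0.002]
 [-0.16   0.125  0.002]
 [-0.183  0.173  0.002]
 [-0.197  0.223  0.002]]
{'blobs': [(np.int32(286), array([377.1, 179.9]), array([ 0.5418, -0.0168,  0.0958])), (np.int32(2101), array([321.1, 227.3]), array([ 0.5094, -0.0029,  0.0936]))], 'ztop': np.float64(0.1433472615711408), 'c': array([4.99690206e-01, 4.62085584e-04]), 'r': np.float64(0.05253760359083326), 'notch_ang': np.float64(-116.15206667269032), 'nn': 379, 't': 4.825}
```

View pics/w2.png

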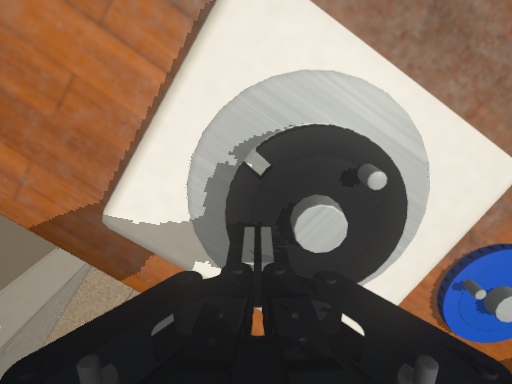

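{"method": "servo_tool", "body": {
  "motion": [-1,-0.05,0.016,0.002,0,-1,-0.093,0.046,0.002,0,-1,-0.13,0.083,0.002,0,-1,-0.16,0.125,0.002,0,-1,-0.16,0.125,0.002,0]
}}

```text
time: 5.45
tool_pos: [0.4735, 0.0025, 0.0864]
tool_rot: [-0.0, 0.984, 0.178, -0.001]
contact_force: [0.3, -0.3, -0.5]
gripper_width: -0.003
grasp_force: 0.0
```

```bash
cat >> h.py <<'E'
def rep(angs):
    s=manip.state();p=s["tool_pos"];print(p,s["contact_force"],np.degrees(np.arctan2(*(p[:2]-c0)[::-1])),np.hypot(*(p[:2]-c0))); print(arc(angs))
    r,im,P=measure()
    for b in r["blobs"]:
        q=b[2][:2]-c0; print(b,"ang",np.degrees(np.arctan2(q[1],q[0])).round(1),"rad",np.hypot(*q).round(4))
E
python3 -c "
from h import *
rep(range(170,231,5))"
```

```text
[0.47346267 0.0024923  0.08638394] [ 0.30287259 -0.33687052 -0.52362739] 170.30285293365466 0.036762602689580925
[[ 0.006  0.002 -0.005]
 [-0.006  0.025 -0.005]
 [-0.016  0.049 -0.005]
 [-0.024  0.074 -0.005]
 [-0.03   0.099 -0.005]
 [-0.034  0.125 -0.005]
 [-0.035  0.151 -0.005]
 [-0.034  0.178 -0.005]
 [-0.031  0.204 -0.005]
 [-0.026  0.229 -0.005]
 [-0.018  0.254 -0.005]
 [-0.008  0.278 -0.005]
 [ 0.004  0.302 -0.005]]
(np.int32(21), array([341. ,  95.9]), array([ 0.558 , -0.0095,  0.0793])) ang -6.8 rad 0.0486
(np.int32(357), array([297.1, 115.2]), array([0.5425, 0.0091, 0.0952])) ang 21.3 rad 0.0352
(np.int32(2363), array([294.1, 190. ]), array([ 0.5096, -0.0034,  0.0932])) ang 108.4 rad 0.0003
(np.int32(173), array([294.2, 257.7]), array([ 0.4763, -0.017 ,  0.0951])) ang -158.3 rad 0.036
```

{"method": "servo_tool", "body": {
  "motion": [-1,-0.016,0.049,-0.005,0,-1,-0.03,0.099,-0.005,0,-1,-0.034,0.125,-0.005,0,-1,-0.035,0.151,-0.005,0,-1,-0.034,0.178,-0.005,0]
}}

```text
time: 6.12
tool_pos: [0.4781, -0.0185, 0.0873]
tool_rot: [-0.0, 0.984, 0.178, 0.0]
contact_force: [-0.3, 2.2, 0.4]
gripper_width: -0.004
grasp_force: 1.3
```

```bash
python3 -c "
from h import *
rep(range(200,251,5))"
```

```text
[ 0.47809394 -0.01845085  0.08725018] [-0.27929428  2.21311853  0.35733628] -154.98109632832643 0.03487880005042831
[[-0.01  -0.026  0.002]
 [-0.009  0.001  0.002]
 [-0.006  0.027  0.002]
 [-0.001  0.052  0.002]
 [ 0.007  0.077  0.002]
 [ 0.017  0.102  0.002]
 [ 0.029  0.125  0.002]
 [ 0.043  0.147  0.002]
 [ 0.058  0.168  0.002]
 [ 0.076  0.187  0.002]
 [ 0.095  0.205  0.002]]
(np.int32(377), array([208.8, 119.7]), array([0.5315, 0.0241, 0.0952])) ang 51.9 rad 0.0353
(np.int32(2443), array([252.6, 182.2]), array([ 0.5106, -0.0043,  0.0932])) ang -33.7 rad 0.0011
(np.int32(209), array([291.7, 241.3]), array([ 0.4888, -0.0335,  0.0951])) ang -125.0 rad 0.0364
```

{"method": "servo_tool", "body": {
  "motion": [-1,-0.006,0.027,0.002,0,-1,-0.001,0.052,0.002,0,-1,0.007,0.077,0.002,0,-1,0.01,0.087,0.002,0,-1,0.01,0.087,0.002,0]
}}

```text
time: 6.8
tool_pos: [0.483, -0.0254, 0.087]
tool_rot: [-0.003, 0.984, 0.178, 0.001]
contact_force: [1.4, 11.1, 1.5]
gripper_width: 0.003
grasp_force: 4.9
```

```bash
python3 -c "
from h import *
rep(range(220,241,2))
C=cam('wrist'); im,d=eyes.grab_frame('wrist'); cv2.imwrite('pics/w3.png',im[:,:,::-1])
"
```

```text
[ 0.48299724 -0.02540251  0.08702239] [ 1.40016614 11.05433032  1.49751971] -140.89772090151575 0.03440982440529654
[[-0.011  0.009  0.   ]
 [-0.007  0.018  0.   ]
 [-0.003  0.028  0.   ]
 [ 0.001  0.038 -0.   ]
 [ 0.006  0.047 -0.   ]
 [ 0.011  0.056 -0.   ]
 [ 0.016  0.065 -0.   ]
 [ 0.022  0.074 -0.   ]
 [ 0.028  0.083 -0.   ]
 [ 0.034  0.091 -0.   ]
 [ 0.04   0.099 -0.   ]]
(np.int32(21), array([321.7, 134. ]), array([ 0.5475, -0.0363,  0.0792])) ang -40.8 rad 0.0499
(np.int32(368), array([177.6, 137.9]), array([0.5243, 0.0274, 0.0975])) ang 64.9 rad 0.0344
(np.int32(2447), array([236.7, 187.7]), array([ 0.5105, -0.0051,  0.0941])) ang -60.3 rad 0.0016
(np.int32(216), array([289.4, 236.2]), array([ 0.4958, -0.0383,  0.0946])) ang -111.9 rad 0.0373
```

View pics/w3.png

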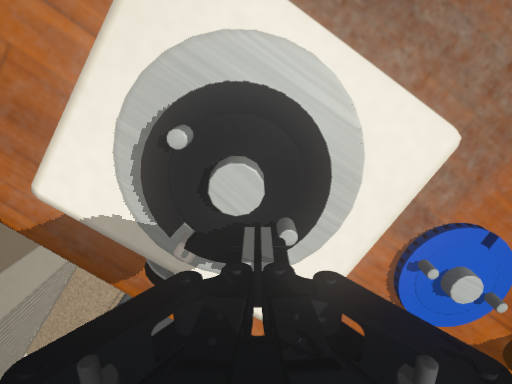

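```bash
python3 -c "
from h import *
print(arc([210,200],r=.037))"
```

```text
[[-0.032 -0.041  0.   ]
 [-0.036 -0.094  0.   ]]
```

{"method": "servo_tool", "body": {
  "motion": [-1,-0.034,-0.094,0,0,-1,-0.034,-0.094,0,0.2,-1,-0.034,-0.094,0,0.43,-1,-0.034,-0.094,0,0.66,-1,-0.034,-0.094,0,0.8]
}}

```text
time: 7.52
tool_pos: [0.4743, -0.0191, 0.0867]
tool_rot: [0.001, 0.991, -0.137, -0.0]
contact_force: [1.0, -0.5, -0.3]
gripper_width: -0.005
grasp_force: 0.0
```

```bash
python3 -c "
from h import *
rep(range(200,251,5)); print(manip.state()['tool_rot'])
im,d=eyes.grab_frame('wrist'); cv2.imwrite('pics/w4.png',im[:,:,::-1])
"
```

```text
[ 0.47432899 -0.01911513  0.08672151] [ 0.98743363 -0.49814141 -0.30400678] -156.45182622075168 0.038584123824910714
[[ 0.005 -0.028 -0.002]
 [ 0.022 -0.008 -0.002]
 [ 0.039  0.011 -0.002]
 [ 0.059  0.029 -0.002]
 [ 0.08   0.044 -0.002]
 [ 0.102  0.058 -0.002]
 [ 0.126  0.07  -0.002]
 [ 0.15   0.08  -0.002]
 [ 0.175  0.087 -0.002]
 [ 0.201  0.093 -0.002]
 [ 0.227  0.096 -0.002]]
(np.int32(2536), array([209. , 190.1]), array([ 0.511 , -0.0056,  0.0927])) ang -55.6 rad 0.0023
(np.int32(386), array([134. , 181.7]), array([0.5252, 0.0269, 0.0944])) ang 63.1 rad 0.0343
(np.int32(323), array([281.4, 202.5]), array([ 0.496 , -0.0378,  0.0946])) ang -111.9 rad 0.0367
(np.int32(114), array([248.9, 233.9]), array([ 0.4863, -0.0186,  0.0989])) ang -147.5 rad 0.0277
(np.int32(105), array([265.6, 233.9]), array([ 0.4841, -0.0265,  0.0991])) ang -138.3 rad 0.0343
[ 6.87248212e-04  9.90477668e-01 -1.37671373e-01 -3.32833272e-04]
```

View pics/w4.png

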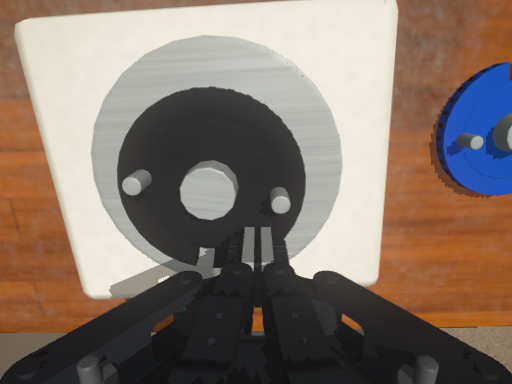

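{"method": "servo_tool", "body": {
  "motion": [-1,0.03,0.1,0,0,-1,0.07,0.1,0,0,-1,0.1,0.1,0,0,-1,0.12,0.1,0,0,-1,0.12,0.1,0,0]
}}

```text
time: 8.25
tool_pos: [0.4858, -0.0341, 0.0869]
tool_rot: [-0.0, 0.991, -0.135, 0.0]
contact_force: [0.8, 0.4, -0.1]
gripper_width: 0.004
grasp_force: 0.0
```

```bash
cat >> h.py <<'E'
def studs(show=None):
    s=manip.state(); print("pos",s["tool_pos"].round(4) if hasattr(s["tool_pos"],"round") else s["tool_pos"],"F",np.round(s["contact_force"],1),"t",s["time"])
    r,im,P=measure(show)
    q=[b[2] for b in r["blobs"] if abs(np.hypot(*(b[2][:2]-[.5105,-.0045]))-.036)<.0045 and b[0]<500 and b[2][2]<.0985]
    for b in r["blobs"]: print(b)
    if len(q)==2:
        v=(q[0]-q[1])[:2]; print("line",np.degrees(np.arctan2(v[1],v[0]))%180,np.hypot(*v),"mid",(q[0]+q[1])/2)
    return r,im,P
E
python3 -c "
from h import *
studs()
"
```

```text
pos [ 0.4858 -0.0341  0.0869] F [ 0.8  0.4 -0.1] t 8.25
(np.int32(2414), array([185.7, 217.1]), array([ 0.5121, -0.0047,  0.0927]))
(np.int32(552), array([256.8, 224. ]), array([ 0.4999, -0.0382,  0.0949]))
(np.int32(397), array([114.2, 220.9]), array([0.5201, 0.0297, 0.0943]))
```

{"method": "servo_tool", "body": {
  "motion": [-1,-0.05,0,0,0,-1,-0.1,0,-0.4,0,-1,-0.4,-0.2,-0.8,0,-1,-0.55,-0.3,-0.9,0,-1,-0.55,-0.3,-0.9,0]
}}

```text
time: 8.93
tool_pos: [0.4318, 0.0189, 0.1967]
tool_rot: [-0.0, 0.991, -0.134, 0.002]
contact_force: [-0.5, -1.0, -0.2]
gripper_width: 0.003
grasp_force: 0.0
```

```bash
python3 -c "
from h import *
r,im,P=studs()
cv2.imwrite('pics/w5.png',cv2.resize(im[40:300,100:400],None,fx=2.3,fy=2.3)[:,:,::-1])
"
```

```text
pos [0.4318 0.0189 0.1967] F [-0.5 -1.  -0.2] t 8.925
(np.int32(21), array([310.,  56.]), array([ 0.5224, -0.0508,  0.0791]))
(np.int32(956), array([257.4,  87.1]), array([ 0.5102, -0.0032,  0.0928]))
(np.int32(118), array([303.2,  85.6]), array([ 0.5017, -0.0381,  0.0947]))
(np.int32(116), array([211.9,  89.1]), array([0.5183, 0.0318, 0.0947]))
line 76.6407514536597 0.07184406725680276 mid [ 0.51    -0.00315  0.0947 ]
```

View pics/w5.png

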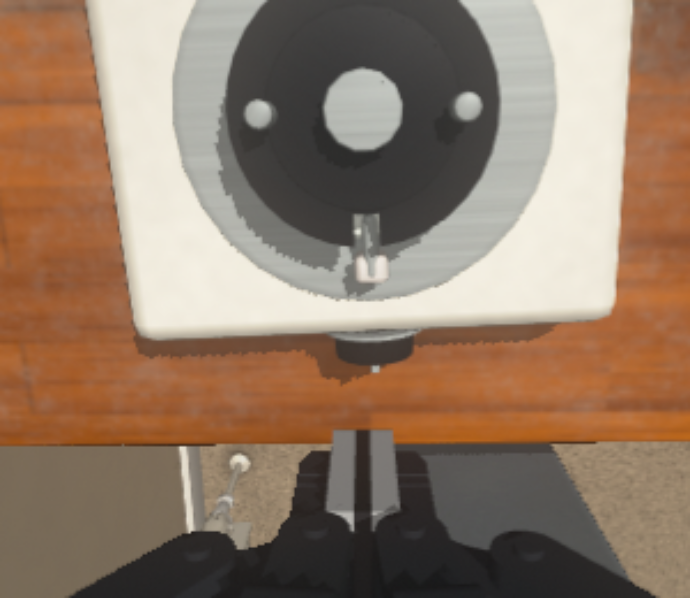

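```bash
python3 -c "
from h import *
b=onplane('wrist',[[100+371/2.3,40+268/2.3],[100+366.5/2.3,40+215/2.3]],[.0685]*2 and .0685)[0]
n=onplane('wrist',[[100+366.5/2.3,40+215/2.3]],.08)[0]
c=np.array([.5100,-.0032]); print(b,np.degrees(np.arctan2(*(b[:2]-c)[::-1])),n,np.degrees(np.arctan2(*(n[:2]-c)[::-1])), np.hypot(*(n[:2]-c)))
print(manip.state()['tool_pos'],manip.state()['tool_rot'],go([[.5101,-.0034,.13],[.5101,-.0034,.092],[.5101,-.0034,.084]]))
"
```

```text
[0.450464   0.00889414 0.0685    ] 168.51718820566884 [0.47277856 0.00474233 0.08      ] 167.9548376054998 0.038059380470365965
[0.43157045 0.01842769 0.1953019 ] [ 8.67529246e-05  9.90948856e-01 -1.34236567e-01  9.48993787e-04] [[0.678 0.001 0.545]
 [0.678 0.001 0.862]
 [0.677 0.001 0.929]]
```

{"method": "servo_tool", "body": {
  "motion": [-1,0.4,0,0.2,0,-1,0.677,0,0.5,0,-1,0.677,0,0.75,0,-1,0.677,0,0.8,0,-1,0.677,0,0.8,0]
}}

```text
time: 9.6
tool_pos: [0.5094, -0.0038, 0.0983]
tool_rot: [0.0, 0.991, -0.135, -0.001]
contact_force: [0.2, 0.8, -0.2]
gripper_width: -0.0
grasp_force: 0.0
```

```bash
python3 -c "
from h import *
print(manip.state()['tool_pos'],go([[.5101,-.0034,.1],[.5101,-.0034,.092],[.5101,-.0034,.086]]))
"
```

```text
[ 0.50942123 -0.00379568  0.09828673] [[ 0.005 -0.005 -0.014]
 [ 0.005 -0.005  0.052]
 [ 0.005 -0.005  0.102]]
```

{"method": "servo_tool", "body": {
  "motion": [-1,0.005,-0.005,0.03,0,-1,0.005,-0.005,0.05,0,-1,0.005,-0.005,0.07,0,-1,0.005,-0.005,0.09,0,-1,0.005,-0.005,0.09,0]
}}

```text
time: 10.22
tool_pos: [0.5113, -0.0032, 0.0891]
tool_rot: [-0.0, 0.991, -0.135, 0.001]
contact_force: [-1.1, -0.1, 5.1]
gripper_width: 0.002
grasp_force: 2.2
```

{"method": "servo_tool", "body": {
  "motion": [-1,0,0,0.02,0,-1,0,0,0.03,0,-1,0,0,0.04,0,-1,0,0,0.04,0]
}}

```text
time: 10.72
tool_pos: [0.5113, -0.0032, 0.086]
tool_rot: [0.0, 0.991, -0.135, 0.0]
contact_force: [-6.2, 0.4, 15.0]
gripper_width: 0.003
grasp_force: 7.6
```

{"method": "servo_tool", "body": {
  "motion": [-1,0,0,0.02,0,-1,0,0,0.03,0,-1,0,0,0.03,0]
}}

```text
time: 11.1
tool_pos: [0.5114, -0.0032, 0.0858]
tool_rot: [0.0, 0.991, -0.135, -0.001]
contact_force: [-17.8, 3.0, 34.8]
gripper_width: 0.001
grasp_force: 17.4
```

{"method": "servo_tool", "body": {
  "motion": [-1,0,0,-0.2,0,-1,-0.3,0,-0.5,0,-1,-0.6,0,-0.9,0,-1,-0.68,0,-0.95,0,-1,-0.68,0,-0.95,0]
}}

```text
time: 11.72
tool_pos: [0.4318, 0.0188, 0.1936]
tool_rot: [0.0, 0.991, -0.135, 0.0]
contact_force: [-0.1, -0.1, -0.4]
gripper_width: 0.002
grasp_force: 0.0
```

```bash
python3 -c "
from h import *
r,im,P=studs()
c=np.array([.51,-.0035]); rr=np.hypot(P[...,0]-c[0],P[...,1]-c[1]); A=np.arctan2(P[...,1]-c[1],P[...,0]-c[0])
m=(rr>.018)&(rr<.030); Q=P[m]; k=np.linalg.lstsq(np.c_[Q[:,:2]-c,np.ones(len(Q))],Q[:,2],rcond=None)[0]; print('disc top',k, 'boss',np.median(P[...,2][rr<.01]))
cv2.imwrite('pics/w6.png',cv2.resize(im[40:300,100:400],None,fx=2.3,fy=2.3)[:,:,::-1])
im,d=eyes.grab_frame('scene')
for l in ['pepper_drum','spice_jar','tomato_tin']:
    for r in models.regions_of('scene',l)[:1]: print(l,r['p'],r['pixel'])
"
```

```text
pos [0.4318 0.0188 0.1936] F [-0.1 -0.1 -0.4] t 11.725
(np.int32(931), array([256.9,  86.9]), array([ 0.5102, -0.0031,  0.0854]))
(np.int32(115), array([301.9,  85.3]), array([ 0.5018, -0.0379,  0.0873]))
(np.int32(110), array([212.1,  88.8]), array([0.5184, 0.0318, 0.0872]))
line 76.60379785758707 0.07164949406660176 mid [ 0.5101  -0.00305  0.08725]
disc top [-0.00151044  0.00117707  0.07218439] boss 0.3356490818242831
pepper_drum 0.98 [169.5, 242.3]
tomato_tin 0.83 [210.3, 180.8]
```

View pics/w6.png

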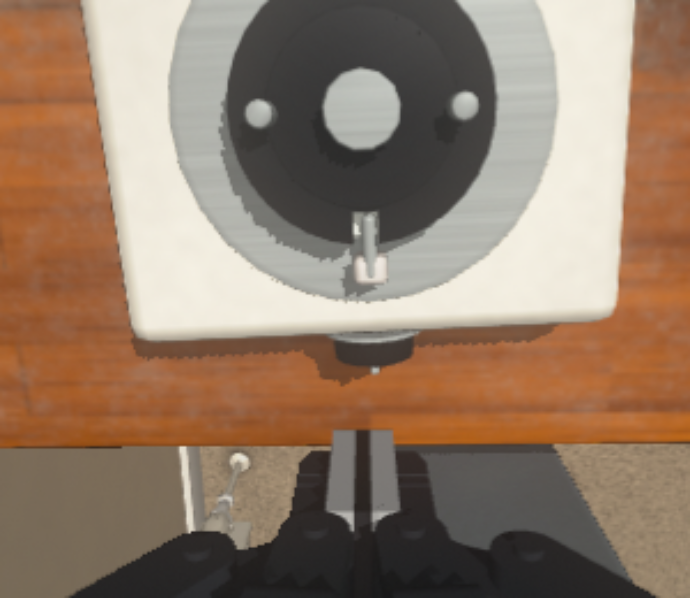

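The close-up shows the crown level, with the key lying inside the notch (crop pixel 367, 240). The stud and boss tops have dropped about 7.5 mm, to their seated height, and the arm is clear.

```bash
python3 -c "
from plant import job_done
print(job_done())"
```

```text
the job is handed in; nothing more can be done
None
```

The crown was turned about 152° until its notch stood over the key, pressed down to its seat and left level, and the job was handed in at about 12 s; no verdict came back, the arm did not go near the drum, jar or tin, and the closing camera check found only the drum and tin.

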